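# Set out each opener by what it opens

## Robot

A 7-joint arm with a two-finger parallel gripper is mounted at the origin on the work surface. World frame = base frame: x ahead of the robot, y to its left, z up, the work surface at z = 0. Lengths are in m, angles in rad, forces in N, time in s.
With the tool pointing down it reaches from about 0.425 to 1.025 m from the base axis. Payload 9.4 kg.
Tool frame: the origin (TCP) lies between the finger pads; the fingertips stand tip_extent ahead of it and the grasp point (between the pads) lies 8 mm behind it (tip_extent is the distance from the TCP to the fingertips, in m); z points along the fingers, y is the line along which they close (so a half turn about z gives the same grasp; the last joint's range is limited). The gripper opens to 85 mm and grips with 20 to 120 N. Pads are 22 mm wide; open, the fingers measure 114 mm over their backs; the gripper's body (76 mm by 85 mm) begins 54 mm behind the grasp point. The pads swing forward as they close: fully open they stand 13 mm farther back than shut.
Start: joints at [-0.077, 0.599, -0.003, 1.599, 0.002, 0.943, -0.08], TCP at [0.725, -0, 0.218] pointing down, gripper open.
Joint ranges: [-2.57, 2.57], [-0.35, 1.97], [-1.29, 1.29], [0.11, 2.56], [-1.05, 4.19], [0.11, 1.86], [-2.63, 2.63]. Speed limits (rad/s): [2.22, 2.22, 3.01, 3.01, 3.14, 3.14, 3.14].

## Interface

Orientations are given as [roll, pitch, yaw] about the fixed x, y, z axes, in that order (R = Rz(yaw) Ry(pitch) Rx(roll)).
In Python, from cell import state, snapshot, calibration, job_done, tip_extent gives the robot as it stands. The module is installed in compiled form; this text tells all that it offers.
- The arm moves only by the tool arm_command, never from a script. Its argument "deltas" is a list of rows, each a list of 3 entries, a list of its own where there are three numbers: the shift along the tool's x, y, z in mm, then the turn about the tool's z in degrees, then the opening, from -1 (shut) to 1 (fully open). In form: [[[x, y, z], roll, gripper], ...]. A call has 1 to 20 rows; each row shifts and turns the commanded pose from where the row before left it, along the tool's axes as they then stand; what a row does not reach is not made up. A row lasts 1/12 s, in which the tool goes at most 41.7 mm and 7.16 degrees, less where a joint would pass 70% of its speed; a pose out of reach is approached as far as the arm can. A call is refused whole if a number of a shift passes 41.7 or a number of a turn 7.16, either way. A call with a gripper value outside its range is refused whole. The fingers move at their own pace and stop on an object; "squeeze" is the grip in N (left out, the last holds). Time passes only in rows, so rows that do not move let the fingers close. It gives the time, the measured TCP pose, the force, the opening and the grip force at its end, in the units of the state.
- state(): the state, without advancing time (a new reading comes with each control period).
- snapshot(name): name is "scene" or "side" or "wrist"; returns (picture, depth): 400x640x3 uint8, red, green, blue; 400x640 float32, m along the optical axis (not along the pixel's ray), 0 where there is no reading.
- calibration(name): a dict with "intrinsics" (3x3 intrinsics, pixels), "R" (3x3) and "t" (3): a world point X has camera coordinates R X + t. Camera axes: x right, y down, z forward; pixel columns grow to the right and rows downward; lengths in m; the calibration is good to about 2 mm. The wrist camera is an equidistant fisheye: a pixel r from the principal point sees the ray r / f radians off the axis. A picture is of the moment at which its call begins: read the wrist's pose just before it. calibration takes no time and is no camera call; for the wrist camera it gives the pose at the moment of the call.
- job_done(): hands the job in; it is judged then, once.
The state is a dict: "clock": time; "joint_positions": joint angles; "qvel": joint speeds; "tau": joint torques, N m; "position": TCP position; "orientation": TCP orientation; "wrist_force": force on the tool from outside, world axes, zero at the start; "moment": the same for the moment, N m; "finger_gap": finger opening in m; "finger_force": force on a finger pad.
Only numpy, scipy, OpenCV 4.12 (cv2) and the standard library are available. Lean on these libraries where they do the work, as an engineer would, in place of code of your own. Each camera call takes 0.05 s, during which the arm holds its last target. There are 200 camera calls.

## Task

Set out the kitchen counter for opening things: stand the tall red can in the middle of the round cork mat in front of the electric can opener, and stack the short blue tin squarely on top of it. Lay the orange bottle opener in front of the capped soda bottle and the corkscrew in front of the corked wine bottle, each flat in the middle of the cream mat there, lengthwise along the mat's long side (either end first) and not overhanging it. Leave the salt, pepper and mustard where they stand, and let go of everything.

Things in the scene. Friction and masses are not known exactly. Their poses are not given: they have to be found in the camera images.
- big_can: Loose tall tin can with a red label and a red top inside its metal rim, upright: diameter 62 mm, height 85, about 0.3 kg. Origin at the centre of its underside, z up.
- small_tin: Loose short tin with a blue label and a blue top inside its metal rim, upright: diameter 58 mm, height 40, about 0.14 kg. Origin at the centre of its underside, z up.
- bottle_opener: Loose orange plastic bottle opener lying flat, 120 mm long overall, 12 thick: a straight handle 26 wide from x = -60 to +25, then a hoop-shaped head 40 wide up to x = +60. Origin at mid-length on its underside, x along its length towards the hoop, z up. Grip across the handle (along its y) at the origin. About 45 g.
- corkscrew: Loose corkscrew lying flat, 124 mm long, 25 thick, 80 g: brown resin crossbar handle (diameter 25, 64 wide along y) centred at x = -49.5; brown resin barrel with chrome bands, diameter 25, from x = -28 to +26; steel spiral on to x = +62. Origin at mid-length under the barrel, at counter level; x runs to the spiral tip, z up. Grip across the barrel (along y) at the origin.
- can_opener: Fixed avocado-green electric can opener with chrome face and cream rocker switch on top (100 mm deep, 120 wide, 225 high), and the round cork mat, 92 across and 3 thick, that lies in front of it. Origin at the centre of the round mat, at counter level; x points from the mat to the machine, whose front face is 115 away (wheels stand out to 102). Its place in the back row varies.
- soda_station: Fixed green glass soda bottle with a mustard-yellow crown cap (diameter 60 mm, 190 high, white label), and the cream rectangular mat, 70 (x) by 150 (y) and 3 thick, that lies in front of it. Origin at the mat's centre, at counter level; x points from the mat to the bottle, whose axis is 130 away; y is along the mat's long side. Its place in the back row varies.
- wine_station: Fixed small dark wine bottle with a red neck band and a cork (diameter 68 mm, 220 high, buff label), and the cream rectangular mat, 94 (x) by 154 (y) and 3 thick, that lies in front of it. Origin at the mat's centre, at counter level; x points from the mat to the bottle, whose axis is 130 away; y is along the mat's long side. Its place in the back row varies.
- salt: Loose white salt shaker with a steel cap, base diameter 38 mm, 69 high, standing between two of the mats; to be left alone. Origin at the centre of its underside.
- pepper: Loose dark brown pepper shaker with a steel cap, base diameter 38 mm, 69 high, standing between two of the mats; to be left alone. Origin at the centre of its underside.
- mustard_jar: Loose jar of mustard, yellow with a yellow lid, diameter 60 mm, 74 high, standing in the front row among the things to be moved; to be left alone. Origin at the centre of its underside.
There are look-alikes about, which are no part of the job. What is shaped like the soda_station but purple or turquoise is not meant.

How it is judged:
At the end, for the whole second after the job is handed in: Can upright on the round mat, within 16 mm of its centre; tin upright on the can within 12 mm; bottle opener on the soda mat and corkscrew on the wine mat, flat, within 16 mm of centre along and across, within 0.3 rad of the long side; all released and at rest (horizontal distance between big_can and can_opener below 0.016 m and z of big_can in the frame of can_opener between 0 and 0.006 m and angle between each of big_can, small_tin's own z axis and vertical below 0.08 rad and horizontal distance between small_tin and big_can below 0.012 m and z of small_tin in the frame of big_can between 0.082 and 0.088 m and x of bottle_opener in the frame of soda_station between -0.016 and 0.016 m and y of bottle_opener in the frame of soda_station between -0.016 and 0.016 m and z of bottle_opener in the frame of soda_station between 0 and 0.008 m and angle between each of bottle_opener, corkscrew's own z axis and vertical below 0.2 rad and angle between the x axis of bottle_opener and the y axis of soda_station, either way round below 0.3 rad and x of corkscrew in the frame of wine_station between -0.016 and 0.016 m and y of corkscrew in the frame of wine_station between -0.016 and 0.016 m and z of corkscrew in the frame of wine_station between 0 and 0.008 m and angle between the x axis of corkscrew and the y axis of wine_station, either way round below 0.3 rad and linear speed of each of big_can, small_tin, bottle_opener, corkscrew below 0.02 m/s and angular speed of each of big_can, small_tin, bottle_opener, corkscrew below 0.3 rad/s); the robot touches nothing.
It fails at once if the salt shaker is pushed more than 20 mm or tipped over (distance of salt from where it was at the start of the episode above 0.02 m or angle between salt's own z axis and vertical above 0.4 rad).
It fails at once if the pepper shaker is pushed more than 20 mm or tipped over (distance of pepper from where it was at the start of the episode above 0.02 m or angle between pepper's own z axis and vertical above 0.4 rad).
It fails at once if the mustard jar is pushed more than 20 mm or tipped over (distance of mustard_jar from where it was at the start of the episode above 0.02 m or angle between mustard_jar's own z axis and vertical above 0.4 rad).
It also fails if it takes over 120 s, if anything falls off the work surface, if the arm or the gripper's body presses on something with over 40 N, if the wrist force passes 120 N, or if a joint passes its speed limit or range.

## Working session

There is one attempt and no reset: what is moved stays moved. The work goes in short steps, Python scripts to look and compute and a tool call to move; the robot and the scene stay as the last step left them, time stands still between calls to the robot, and variables do not carry over. Pictures are saved under pics/ and viewed, at most 14 in all, crops included, and the job is handed in when it is done.

Besides the shell and the picture viewer there is one more tool, called after ">>>" as name(argument=value, ...), one argument or row to a line, values as JSON. arm_command: Moves the arm, as the interface text tells. Its arguments: {"type":"object","properties":{"deltas":{"type":"array"},"squeeze":{"type":"number"}},"required":["deltas"]}

```bash
mkdir -p pics; cat > h.py <<'E'
import numpy as np, cv2
from cell import state, snapshot, calibration, tip_extent
def grab(n,tag):
    c=calibration(n); p,d=snapshot(n); cv2.imwrite(f'pics/{tag}.png',p[:,:,::-1]); np.savez(f'pics/{tag}.npz',p=p,d=d,**{k:np.array(c[k]) for k in('intrinsics','R','t')})
    return p,d,c
def load(tag):
    z=np.load(f'pics/{tag}.npz'); return z['p'],z['d'],z
def rays(c,uv,fish=False):
    K=np.array(c['intrinsics']);R=np.array(c['R']);t=np.array(c['t'])
    uv=np.atleast_2d(uv).astype(float); a=(uv-K[:2,2])/[K[0,0],K[1,1]]
    if fish:
        r=np.linalg.norm(a,axis=1,keepdims=True)+1e-12
        d=np.hstack([a/r*np.sin(r),np.cos(r)])
    else: d=np.hstack([a,np.ones((len(a),1))])
    return -R.T@t, d@R
def plane(c,uv,z,fish=False):
    o,d=rays(c,uv,fish); return o+d*((z-o[2])/d[:,2:3])
def cloud(c,dep,fish=False):
    v,u=np.mgrid[:400,:640]; o,d=rays(c,np.c_[u.ravel(),v.ravel()],fish)
    R=np.array(c['R']); zc=d@R[2]
    P=o+d*(dep.ravel()/zc)[:,None]; P[dep.ravel()<=0]=np.nan
    return P.reshape(400,640,3)
E
python3 - <<'E'
from h import *
s=state(); print({k:np.round(v,3) for k,v in s.items()}); print('tip',tip_extent() if callable(tip_extent) else tip_extent)
for n in('scene','side','wrist'):
    p,d,c=grab(n,n+'0'); print(n,np.round(c['intrinsics'],1).tolist(),np.round(-np.array(c['R']).T@np.array(c['t']),3),np.round(np.array(c['R'])[2],2),(d>0).mean())
E
```

```text
{'clock': np.float64(0.0), 'joint_positions': array([-0.077,  0.6  , -0.003,  1.6  ,  0.002,  0.943, -0.08 ]), 'qvel': array([-0.   ,  0.001,  0.002,  0.001, -0.   ,  0.001,  0.   ]), 'tau': array([-1.0000e-03, -7.7644e+01,  1.5650e+00, -2.5800e+01,  1.2000e-02,
        9.0000e-03,  0.0000e+00]), 'position': array([ 0.725, -0.   ,  0.218]), 'orientation': array([-3.14 ,  0.   ,  1.571]), 'wrist_force': array([-0.435, -0.054, -0.37 ]), 'moment': array([ 0.005, -0.052, -0.022]), 'finger_force': np.float64(0.0), 'finger_gap': np.float64(0.085)}
tip 0.011
scene [[493.8, 0.0, 318.1], [0.0, 493.8, 212.3], [0.0, 0.0, 1.0]] [0.918 0.76  0.927] [-0.37 -0.65 -0.66] 0.99591796875
side [[395.3, 0.0, 319.0], [0.0, 395.3, 199.4], [0.0, 0.0, 1.0]] [-0.092 -0.741  0.975] [ 0.42  0.52 -0.75] 0.99625
wrist [[309.7, 0.0, 311.8], [0.0, 309.7, 200.1], [0.0, 0.0, 1.0]] [0.725 0.065 0.372] [-0.   -0.26 -0.97] 0.978296875
```

View pics/scene0.png

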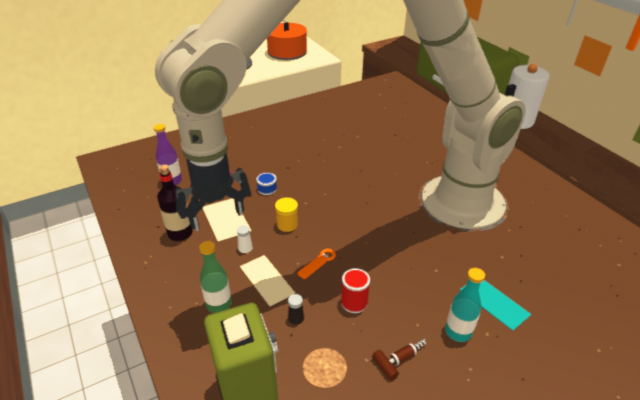

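View pics/side0.png

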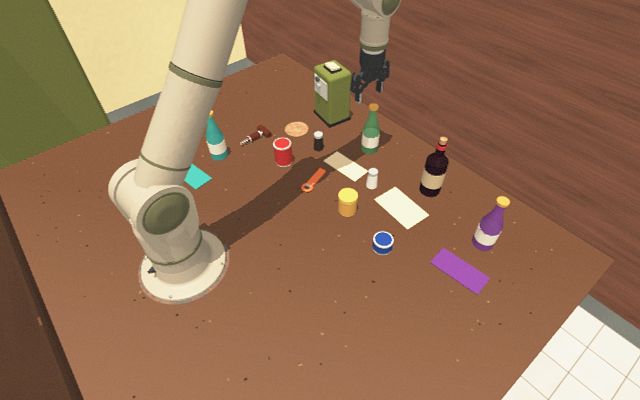

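View pics/wrist0.png

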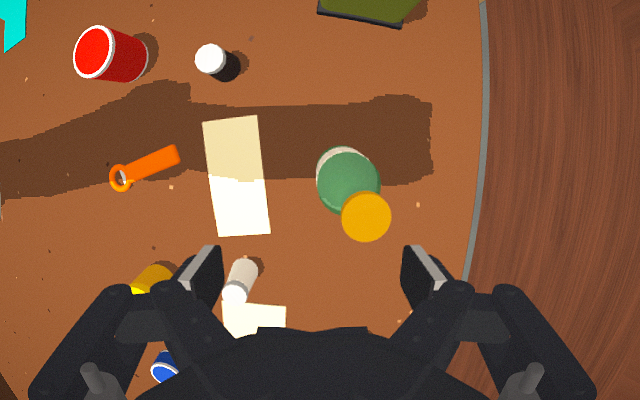

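The scene view shows the red can at (355,290), blue tin (266,184), opener (318,263), corkscrew (400,357), cork mat (325,367), soda mat (266,280), wine mat (226,220), salt (244,240), pepper (296,308) and mustard (287,214). The side view shows all the targets unoccluded. The wrist view shows the soda mat, opener and red can.

```bash
cat > m.py <<'E'
from h import *
import sys
# hsv ranges (OpenCV), z window, casting height
T={'can_top':((0,190,90),(6,255,255),.07,.10,.083),'tin_top':((105,150,60),(125,255,255),.03,.05,.038),
'opener':((6,190,150),(14,255,255),.004,.03,.012),'corkscrew':((0,80,20),(12,255,190),.007,.035,.0125),
'cork':((8,60,120),(22,200,255),.0,.008,.003),'cream':((15,15,110),(40,150,255),-.003,.009,.003),
'mustard':((22,200,120),(32,255,255),.06,.085,.074),'green':((40,60,30),(80,255,255),.05,.16,.1),'avocado':((28,100,30),(45,255,255),.05,.24,.1)}
def meas(tag,fish,names=T,box=(.35,1.1,-.5,.55)):
    p,d,c=load(tag); P=cloud(c,d,fish); H=cv2.cvtColor(p,cv2.COLOR_RGB2HSV)
    for n in names:
        lo,hi,z0,z1,zc=T[n]
        m=cv2.inRange(H,lo,hi)>0
        m&=(P[...,2]>z0)&(P[...,2]<z1)&(P[...,0]>box[0])&(P[...,0]<box[1])&(P[...,1]>box[2])&(P[...,1]<box[3])
        m=cv2.morphologyEx(m.astype(np.uint8),cv2.MORPH_CLOSE,np.ones((3,3)))
        k,L,S,_=cv2.connectedComponentsWithStats(m)
        for i in range(1,k):
            if S[i,4]<60: continue
            v,u=np.where(L==i); X=plane(c,np.c_[u,v],zc,fish)[:,:2]; Q=P[v,u]; Q=Q[~np.isnan(Q[:,0])]
            r=cv2.minAreaRect((X*1000).astype(np.float32))
            h,_=np.histogram(0,1)
            print(tag,n,S[i,4],'px',(int(u.mean()),int(v.mean())),'ray xy',np.round(X.mean(0),4),'depth',np.round(np.median(Q,0),4),'z95',round(np.percentile(Q[:,2],95),4),'rect',np.round(r[0],1),np.round(r[1],1),round(r[2],1))
if __name__=='__main__':
    for t,f in(('scene0',0),('side0',0),('wrist0',1)): meas(t,f)
E
python3 m.py
```

```text
scene0 can_top 279 px (355, 278) ray xy [0.4782 0.1582] depth [0.4795 0.1595 0.0853] z95 0.0879 rect [478.4 158.4] [44.5 47.9] 60.6
scene0 tin_top 97 px (265, 177) ray xy [ 0.4741 -0.3362] depth [ 0.4748 -0.3333  0.0398] z95 0.044 rect [ 473.8 -336.4] [39.3 37.3] 5.4
scene0 opener 370 px (316, 263) ray xy [0.5012 0.0174] depth [0.5018 0.0177 0.0106] z95 0.0139 rect [497.6  18.5] [119.4  37.8] 21.0
scene0 corkscrew 205 px (354, 305) ray xy [0.489  0.1755] depth [0.4966 0.1856 0.0213] z95 0.0334 rect [484.6 173.6] [40.7 62. ] 60.6
scene0 corkscrew 130 px (296, 317) ray xy [0.6216 0.1398] depth [0.6265 0.1475 0.022 ] z95 0.0333 rect [619.9 135.5] [35.8 32.2] 63.0
scene0 corkscrew 634 px (392, 360) ray xy [0.4972 0.337 ] depth [0.5121 0.3415 0.0219] z95 0.026 rect [490.2 329.3] [93.3 67.9] 16.7
scene0 cork 21683 px (208, 265) ray xy [ 0.7234 -0.1369] depth [ 8.096e-01 -1.272e-01  1.000e-04] z95 0.0032 rect [ 648.8 -142.2] [598.8 718.2] 0.1
scene0 cork 68 px (184, 183) ray xy [ 0.6824 -0.4769] depth [ 6.819e-01 -4.805e-01  4.000e-04] z95 0.0039 rect [ 679.2 -478.8] [41.8 34.2] 34.7
scene0
[... 9300 characters left out ...]
27.8  13.7] [ 71.8 110.5] 4.5
wrist0 cream 86 px (247, 262) ray xy [ 0.6381 -0.122 ] depth [ 0.6406 -0.1187  0.005 ] z95 0.0083 rect [ 637.4 -124.1] [18.3 36.6] 61.6
wrist0 cream 827 px (247, 320) ray xy [ 0.6274 -0.2216] depth [ 0.6236 -0.2248  0.0022] z95 0.0033 rect [ 636.6 -223.4] [73.5 95.8] 85.8
wrist0 mustard 164 px (138, 288) ray xy [ 0.5049 -0.1312] depth [ 0.5018 -0.1339  0.0694] z95 0.0739 rect [ 505.5 -131. ] [29.7 14.9] 7.1
wrist0 green 2467 px (345, 178) ray xy [0.7543 0.0115] depth [0.7492 0.0169 0.1182] z95 0.1493 rect [755.   10.3] [57.2 50.7] 29.4
wrist0 avocado 664 px (386, 4) ray xy [0.7911 0.1737] depth [0.8021 0.186  0.0647] z95 0.0878 rect [783.7 170.9] [82.2 15.4] 5.4
```

>>> arm_command(
  deltas=[
    [[2, -25, 0], 0, 0.1],
    [[2, -25, 0], 0, 0.1],
    [[2, -25, 0], 0, 0.1],
    [[2, -25, 0], 0, 0.1],
    [[2, -25, 0], 0, 0.1],
    [[2, -25, 0], 0, 0.1],
    [[2, -25, 0], 0, 0.1],
    [[0, -25, 0], 0, 0.1],
    [[0, -26, 0], 0, 0.1],
    [[0, 0, 6], 7, 0.1],
    [[0, 0, 6], 7, 0.1],
    [[0, 0, 6], 7, 0.1],
    [[0, 0, 6], 7, 0.1],
    [[0, 0, 6], 7, 0.1],
    [[0, 0, 6], 7, 0.1],
    [[0, 0, 6], 7, 0.1],
    [[0, 0, 6], 7, 0.1],
    [[0, 0, 6], 7, 0.1],
    [[0, 0, 6], 7, 0.1],
  ],
  squeeze=40,
)

```text
clock: 1.73
position: [0.4989, 0.014, 0.1582]
orientation: [3.141, 0.0, 0.343]
wrist_force: [-0.6, -0.1, -0.1]
finger_gap: 0.0474
finger_force: 0.0
```

```bash
cat >> h.py <<'E'
def pose():
    s=state(); return np.array(s['position']), s['orientation'][2], s
def go(x,y,z,yaw_deg):
    """print the tool-frame shift (mm) from here and the roll needed afterwards"""
    p,w,s=pose(); d=(np.array([x,y,z])-p)*1000
    print('pose',np.round(p*1000,1),'yaw',round(np.degrees(w),1),'ori',np.round(s['orientation'],3),'gap',round(float(s['finger_gap'])*1000,1),'shift now-frame',np.round([d[0]*np.cos(w)+d[1]*np.sin(w), d[0]*np.sin(w)-d[1]*np.cos(w), -d[2]],1),'roll',round((np.degrees(w)-yaw_deg+90)%180-90,1),'clock',s['clock'])
E
python3 - <<'E'
from h import *; import m
grab('wrist','w1'); m.meas('w1',1,['opener'])
p,d,c=load('w1'); P=cloud(c,d,1); H=cv2.cvtColor(p,cv2.COLOR_RGB2HSV)
mk=(cv2.inRange(H,(6,190,100),(14,255,255))>0)&(P[...,2]>.008); q=P[mk]
print(cv2.minAreaRect((q[:,:2]*1000).astype(np.float32)),len(q),np.median(q[:,2]))
go(.499,.014,.014,20)
E
```

```text
w1 opener 1736 px (314, 180) ray xy [0.5031 0.0124] depth [0.5185 0.0153 0.0103] z95 0.0121 rect [496.6  12.4] [117.6  38.2] 20.8
((480.31396484375, 170.81419372558594), (118.45160675048828, 378.4140319824219), 6.021137237548828) 1766 0.010874076524108794
pose [498.5  14.2 157.2] yaw 19.2 ori [-3.141e+00  1.000e-03  3.350e-01] gap 46.8 shift now-frame [  0.4   0.4 143.2] roll -0.8 clock 1.7833
```

View pics/w1.png

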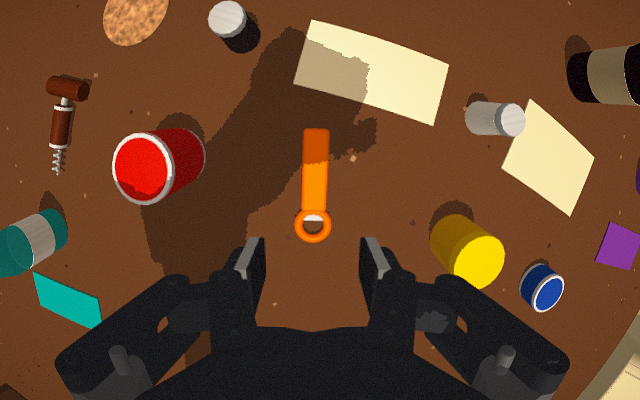

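The wrist view has the opener lengthwise at image centre (handle at (314,165), hoop at (313,226)), between the fingers. The corkscrew is at (62,120) and the tin at (542,288).

>>> arm_command(
  deltas=[
    [[-1, 1, 28], -1, 0.1],
    [[-1, 0, 28], 0, 0.1],
    [[0, 0, 28], 0, 0.1],
    [[0, 0, 28], 0, 0.1],
    [[0, 0, 20], 0, 0.1],
    [[0, 0, 10], 0, 0.1],
    [[0, 0, 0], 0, 0.1],
    [[0, 0, 0], 0, -1],
    [[0, 0, 0], 0, -1],
    [[0, 0, 0], 0, -1],
    [[0, 0, 0], 0, -1],
    [[0, 0, 0], 0, -1],
    [[0, 0, 0], 0, -1],
  ],
  squeeze=30,
)

```text
clock: 2.87
position: [0.4978, 0.0125, 0.0171]
orientation: [3.141, -0.001, 0.367]
wrist_force: [0.0, -0.7, 0.1]
finger_gap: 0.0001
finger_force: 0.0
```

>>> arm_command(
  deltas=[
    [[0, 0, -30], 0, 0.1],
    [[0, 0, -30], 0, 0.1],
    [[0, 0, -30], 0, 0.1],
    [[0, 0, -30], 0, 0.1],
    [[0, 0, -20], 0, 0.1],
  ],
)

```text
clock: 3.28
position: [0.4978, 0.0123, 0.1591]
orientation: [3.141, -0.002, 0.366]
wrist_force: [0.1, 0.3, -0.5]
finger_gap: 0.0471
finger_force: 0.0
```

```bash
python3 - <<'E'
from h import *; import m
grab('wrist','w2'); m.meas('w2',1,['opener'])
grab('side','s2'); m.meas('s2',0,['opener']);
go(.499,.014,.014,20)
E
```

```text
w2 opener 1782 px (312, 178) ray xy [0.5035 0.0124] depth [0.519  0.0151 0.0103] z95 0.0121 rect [496.7  12.4] [116.6  38.4] 21.0
pose [499.1  12.5 159.7] yaw 21.0 ori [ 3.141 -0.006  0.367] gap 47.0 shift now-frame [  0.5  -1.4 145.7] roll 1.0 clock 3.3833
```

View pics/w2.png

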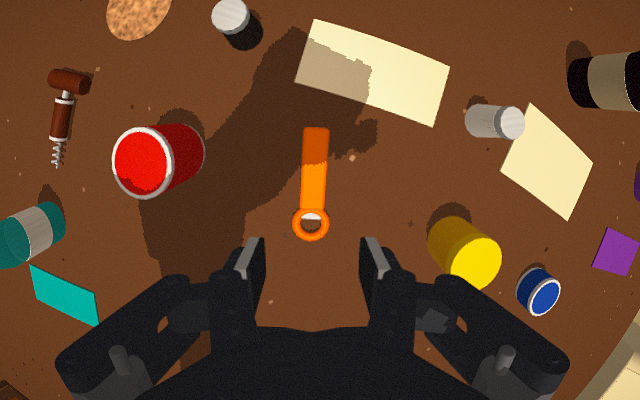

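The opener has not moved (still at (312,178)); the tips closed above it. I'll pre-close to near the handle width and feel downwards.

>>> arm_command(
  deltas=[
    [[-2, 0, 28], 0, -0.15],
    [[0, 0, 28], 0, -0.15],
    [[0, 0, 28], 0, -0.15],
    [[0, 0, 28], 0, -0.15],
    [[0, 0, 20], 0, -0.15],
    [[0, 0, 13], 0, -0.15],
    [[0, 0, 0], 0, -0.15],
    [[0, 0, 0], 0, -0.15],
  ],
)

```text
clock: 4.05
position: [0.4947, 0.0114, 0.0107]
orientation: [-3.141, 0.002, 0.366]
wrist_force: [0.7, 0.0, 0.1]
finger_gap: 0.0361
finger_force: 0.0
```

```bash
python3 - <<'E'
from h import *
print(tip_extent)
try: print(tip_extent())
except Exception as e: print(e)
go(.497,.012,.014,20); print(state()['wrist_force'])
E
```

```text
0.011
'float' object is not callable
pose [494.7  11.4  10.7] yaw 21.0 ori [-3.141e+00  2.000e-03  3.660e-01] gap 36.1 shift now-frame [ 2.3  0.2 -3.3] roll 1.0 clock 4.05
[0.67935218 0.02764717 0.1248244 ]
```

>>> arm_command(
  deltas=[
    [[2, 0, 2], 0, -0.15],
    [[0, 0, 0], 0, -0.15],
    [[0, 0, 2], 0, -0.15],
    [[0, 0, 0], 0, -0.15],
    [[0, 0, 0], 0, -0.15],
  ],
)

```text
clock: 4.47
position: [0.4977, 0.0125, 0.0079]
orientation: [3.141, -0.001, 0.367]
wrist_force: [-0.6, 0.0, -0.2]
finger_gap: 0.0363
finger_force: 0.0
```

>>> arm_command(
  deltas=[
    [[0, 0, -0.5], 0, -1],
    [[0, 0, 0], 0, -1],
    [[0, 0, 0], 0, -1],
    [[0, 0, 0], 0, -1],
    [[0, 0, 0], 0, -1],
  ],
  squeeze=30,
)

```text
clock: 4.88
position: [0.4974, 0.0123, 0.008]
orientation: [3.142, 0.0, 0.367]
wrist_force: [0.6, 0.2, 0.4]
finger_gap: 0.0001
finger_force: 0.0
```

```bash
python3 - <<'E'
from h import *
a,_,_=grab('scene','sc3'); b,d,c=grab('wrist','w3'); e,_,_=grab('side','s3')
A=cv2.resize(a[180:330,220:420],(400,300)); B=cv2.resize(b,(400,300)); 
cv2.imwrite('pics/c3.png',np.hstack([A,B])[:,:,::-1])
print(state()['joint_positions'],state()['position'])
E
```

```text
[-0.21220734  0.69675737  0.10717765  2.26858797 -0.3681631   0.19179316
 -0.97217206] [0.4974148  0.01231461 0.00792906]
```

View pics/c3.png

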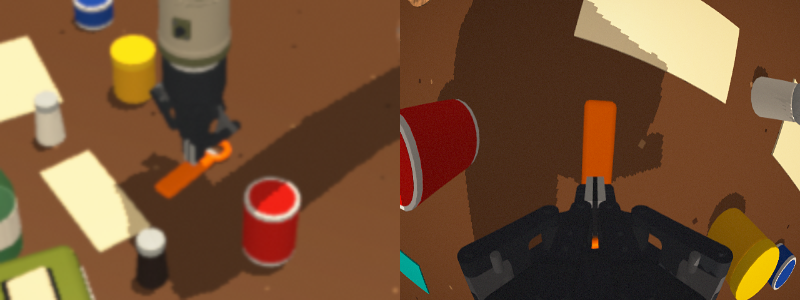

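```bash
python3 - <<'E'
from h import *
for tag in('w3','w2'):
    p,d,c=load(tag); P=cloud(c,d,1)
    print(tag,np.round(-c['R'].T@c['t'],4))
    pts=[(312,u) for u in range(200,275,6)] if tag=='w3' else [(262,240),(258,245),(250,255),(364,240),(375,245),(380,255)]
    if tag=='w3': pts+=[(303,u) for u in range(232,260,4)]
    for u,v in pts: print(u,v,np.round(P[v,u]*1000,1),p[v,u])
p,d,c=load('sc3'); P=cloud(c,d)
for v in range(252,266,2): print([(u,np.round(P[v,u]*1000).tolist()) for u in (312,316,320)])
E
```

```text
w3 [0.5588 0.035  0.1626]
312 200 [520.4  20.2  10.3] [196  75   0]
312 206 [517.7  19.1  11. ] [196  75   0]
312 212 [514.6  17.9  10.6] [193  69   0]
312 218 [512.   16.9  12. ] [197  77   0]
312 224 [508.8  15.7  11.8] [192  71   0]
312 230 [505.3  14.4  10.4] [195  76   0]
312 236 [507.   15.   23.7] [44 25 23]
312 242 [507.8  15.3  33. ] [22 18 26]
312 248 [507.4  15.2  38.9] [26 27 22]
312 254 [507.8  15.4  46. ] [22 16 20]
312 260 [507.4  15.2  50.7] [25 23 26]
312 266 [507.2  15.1  55.6] [27 17 19]
312 272 [505.4  14.4  56.8] [30 34 33]
303 232 [502.7  18.4  11. ] [193  73   0]
303 236 [505.7  19.2  24.3] [114  96  90]
303 240 [506.5  19.3  31.2] [105 105  94]
303 244 [505.9  19.   34.3] [107 104  97]
303 248 [506.   18.8  38.7] [106 101  97]
303 252 [506.6  18.9  44.2] [106 102  96]
303 256 [506.4  18.8  47.7] [107 103  95]
w2 [0.5589 0.0348 0.3139]
262 240 [498.8  36.9 180. ] [25 28 28]
258 245 [499.1  37.7 187.4] [14  8 19]
250 255 [498.7  39.3 198.5] [106 103  96]
364 240 [516.7  -7.3 182.2] [25 26 30]
375 245 [518.2 -10.9 188.6] [104 101  93]
380 255 [518.1 -11.3 198.6] [108 102  96]
[(312, [507.0, 6.0, 46.0]), (316, [507.0, 26.0, 64.0]), (320, [498.0, 31.0, 64.0])]
[(312, [505.0, 4.0, 36.0]), (316, [506.0, 25.0, 56.0]), (320, [496.0, 28.0, 54.0])]
[(312, [506.0, 6.0, 31.0]), (316, [505.0, 23.0, 46.0]), (320, [496.0, 28.0, 47.0])]
[(312, [496.0, -15.0, -0.0]), (316, [505.0, 24.0, 40.0]), (320, [497.0, 30.0, 41.0])]
[(312, [499.0, -9.0, -1.0]), (316, [504.0, 22.0, 31.0]), (320, [497.0, 30.0, 34.0])]
[(312, [507.0, 6.0, 10.0]), (316, [503.0, 20.0, 21.0]), (320, [489.0, 16.0, 10.0])]
[(312, [511.0, 14.0, 12.0]), (316, [502.0, 18.0, 11.0]), (320, [495.0, 26.0, 14.0])]
```

The crop shows the shut fingers hovering above the handle, and depth puts their tips at about z = 19–20 mm while the TCP reads 8 mm. So the real tips lie about 11 mm behind the TCP. I'll go lower by that amount, feeling for the counter.

>>> arm_command(
  deltas=[
    [[0, 2, -6], 0, -0.15],
    [[0, 0, 0], 0, -0.15],
    [[0, 0, 0], 0, -0.15],
    [[0, 0, 6], 0, -0.15],
    [[0, 0, 5], 0, -0.15],
    [[0, 0, 5], 0, -0.15],
    [[0, 0, 3], 0, -0.15],
    [[0, 0, 0], 0, -0.15],
  ],
)

```text
clock: 5.7
position: [0.4977, 0.0104, -0.006]
orientation: [-3.141, 0.001, 0.367]
wrist_force: [0.5, -0.3, 0.1]
finger_gap: 0.0366
finger_force: 0.0
```

>>> arm_command(
  deltas=[
    [[0, 0, 3], 0, -0.15],
    [[0, 0, 0], 0, -0.15],
    [[0, 0, 2], 0, -0.15],
    [[0, 0, 0], 0, -0.15],
    [[0, 0, 0], 0, -0.15],
  ],
)

```text
clock: 6.12
position: [0.4982, 0.0105, -0.01]
orientation: [3.142, -0.0, 0.367]
wrist_force: [-0.1, 0.1, -0.3]
finger_gap: 0.0364
finger_force: 0.0
```

```bash
python3 - <<'E'
from h import *
p,d,c=grab('wrist','w4'); P=cloud(c,d,1)
g=(p.max(2)-p.min(2)<40)
near=(np.abs(P[...,0]-.50)<.035)&(np.abs(P[...,1]-.012)<.035)&g
print('lowest grey pts',np.round(np.sort(P[near][:,2])[:400:40]*1000,1), state()['position'],state()['wrist_force'])
E
```

```text
lowest grey pts [-2.2 -0.5  3.4  5.7  7.2  8.   8.5  8.7  8.9  9.2] [ 0.49824456  0.01045965 -0.00995348] [-0.6962412  -0.34757591 -0.03943138]
```

>>> arm_command(
  deltas=[
    [[0, 0, 0], 0, -1],
    [[0, 0, 0], 0, -1],
    [[0, 0, 0], 0, -1],
    [[0, 0, 0], 0, -1],
  ],
  squeeze=30,
)

```text
clock: 6.5
position: [0.4983, 0.0104, -0.0097]
orientation: [3.141, -0.0, 0.366]
wrist_force: [-0.7, 0.3, 6.8]
finger_gap: 0.0251
finger_force: 29.1
```

>>> arm_command(
  deltas=[
    [[0, 0, -10], 0, -1],
    [[0, 0, -30], 0, -1],
    [[0, 0, -30], 0, -1],
    [[0, 0, -30], 0, -1],
    [[0, 0, -20], -7, -1],
    [[0, 0, 0], -7, -1],
    [[0, 0, 0], -7, -1],
    [[0, 0, 0], -7, -1],
    [[0, 0, 0], -7, -1],
    [[0, 0, 0], -7, -1],
    [[0, 0, 0], -7, -1],
    [[0, 0, 0], -7, -1],
    [[0, 0, 0], -7, -1],
    [[0, 0, 0], -7, -1],
    [[0, 0, 0], -4, -1],
    [[0, 0, 0], 0, -1],
  ],
)

```text
clock: 7.83
position: [0.498, 0.0101, 0.1105]
orientation: [3.142, 0.0, 1.661]
wrist_force: [-0.1, 0.6, -0.6]
finger_gap: 0.0255
finger_force: 29.4
```

```bash
python3 - <<'E'
from h import *
grab('wrist','w5')
# cream mats: corner fit on polygon approximated contour, cast at z=.003
for tag,f in(('scene0',0),('side0',0),('w1',1),('w2',1),('w5',1)):
    p,d,c=load(tag); H=cv2.cvtColor(p,cv2.COLOR_RGB2HSV); P=cloud(c,d,f)
    m=((cv2.inRange(H,(13,15,105),(40,165,255))>0)&(P[...,2]<.010)&(P[...,2]>.0005 if f else P[...,2]>-.003)).astype(np.uint8)
    m=cv2.morphologyEx(m,cv2.MORPH_OPEN,np.ones((3,3)))
    for k in cv2.findContours(m,cv2.RETR_EXTERNAL,cv2.CHAIN_APPROX_NONE)[0]:
        if cv2.contourArea(k)<150: continue
        X=(plane(c,k[:,0],.003,f)[:,:2]*1000).astype(np.float32)
        M=cv2.moments(X[:,None]); r=cv2.minAreaRect(X)
        if abs(r[0][0]-630)>40: continue
        print(tag,'poly centroid',round(M['m10']/M['m00'],1),round(M['m01']/M['m00'],1),'rect',np.round(r[0],1),np.round(r[1],1),round(r[2],1))
go(.630,-.004,.1,95)
E
```

```text
scene0 poly centroid 626.0 274.5 rect [626.4 274. ] [98.5 94.9] 68.2
scene0 poly centroid 629.1 -7.1 rect [627.6  -5.8] [ 83.  163.2] 6.9
scene0 poly centroid 638.9 -268.2 rect [ 633.9 -265.3] [168.3 102.3] 85.9
side0 poly centroid 632.9 -265.0 rect [ 633.5 -264.7] [160.5 101.4] 86.0
side0 poly centroid 628.0 -4.6 rect [628.9  -5.9] [ 77.6 158.9] 4.9
side0 poly centroid 625.5 275.1 rect [623.9 274.4] [88.  86.8] 51.1
w1 poly centroid 632.7 -265.8 rect [ 633.1 -265.2] [155.4  94.8] 85.8
w1 poly centroid 628.7 -6.7 rect [628.7  -6.5] [ 70.6 150.2] 4.7
w1 poly centroid 612.6 271.1 rect [608.9 270.7] [56.2 91.6] 6.0
w2 poly centroid 632.7 -265.6 rect [ 633.1 -265.1] [155.6  94.6] 85.8
w2 poly centroid 628.8 -6.5 rect [628.7  -6.6] [ 70.7 150. ] 4.7
w2 poly centroid 609.5 270.3 rect [606.2 270.2] [49.2 91.5] 7.5
w5 poly centroid 609.3 29.8 rect [613.2  28.9] [46.5 76.7] 5.2
pose [498.   10.1 110.4] yaw 94.9 ori [3.142 0.    1.656] gap 25.1 shift now-frame [-25.3 130.3  10.4] roll -0.1 clock 7.8833
```

>>> arm_command(
  deltas=[
    [[-7, 32, 0], 0, -1],
    [[-7, 32, 0], 0, -1],
    [[-7, 32, 0], 0, -1],
    [[-7, 32, 0], 0, -1],
    [[0, 0, 28], 0, -1],
    [[0, 0, 28], 0, -1],
    [[0, 0, 28], 0, -1],
    [[0, 0, 20], 0, -1],
    [[0, 0, 8], 0, -1],
    [[0, 0, 2], 0, -1],
    [[0, 0, 1], 0, -1],
    [[0, 0, 0], 0, -1],
  ],
)

```text
clock: 8.88
position: [0.6288, -0.0062, -0.004]
orientation: [3.14, 0.0, 1.657]
wrist_force: [-0.1, 0.3, 0.1]
finger_gap: 0.0252
finger_force: 29.4
```

>>> arm_command(
  deltas=[
    [[0, 0, 1.5], 0, -1],
    [[0, 0, 0], 0, -0.1],
    [[0, 0, 0], 0, -0.1],
    [[0, 0, 0], 0, -0.1],
    [[0, 0, -20], 0, -0.1],
    [[0, 0, -35], 0, 0.2],
    [[0, 0, -35], 0, 0.2],
    [[0, 0, -35], 0, 0.2],
    [[0, 0, -35], 0, 0.2],
    [[0, 0, -5], 0, 0.2],
  ],
)

```text
clock: 9.72
position: [0.6309, -0.0063, 0.1649]
orientation: [3.133, 0.0, 1.658]
wrist_force: [1.0, 0.9, -0.1]
finger_gap: 0.051
finger_force: 0.0
```

```bash
python3 - <<'E'
from h import *; import m
grab('wrist','w6'); m.meas('w6',1,['opener']); m.meas('w6',1,['corkscrew'])
go(.49,.335,.16,26)
# corkscrew from first side/scene/w1 views: brown-red above counter, and grey spiral
for tag,f in(('scene0',0),('w1',1),('w2',1)):
    p,d,c=load(tag); P=cloud(c,d,f)
    k=(P[...,2]>.008)&(P[...,2]<.035)&(P[...,0]>.40)&(P[...,0]<.58)&(P[...,1]>.27)&(P[...,1]<.41)
    q=P[k][:,:2].astype(np.float32)*1000; r=cv2.minAreaRect(q); print(tag,k.sum(),np.round(r[0],1),np.round(r[1],1),round(r[2],1))
E
```

```text
w6 opener 1853 px (309, 163) ray xy [0.628  0.0131] depth [0.6279 0.0139 0.014 ] z95 0.0154 rect [628.2  11.8] [25.1 78.2] 1.6
w6 corkscrew 634 px (194, 30) ray xy [0.4969 0.1463] depth [0.5047 0.1408 0.0217] z95 0.0338 rect [493.1 147.9] [63.1 32.5] 52.5
w6 corkscrew 203 px (311, 56) ray xy [0.6203 0.121 ] depth [0.6187 0.1172 0.023 ] z95 0.0335 rect [620.5 123.6] [35.6 20.2] 1.7
pose [630.4  -6.3 163.3] yaw 95.0 ori [3.134 0.    1.658] gap 51.4 shift now-frame [ 352.2 -110.3    3.3] roll 69.0 clock 9.7667
scene0 744 [467.9 335.4] [125.4  64.9] 3.4
w1 1699 [468.4 332.5] [122.1  65. ] 1.5
w2 1692 [475.1 343.3] [ 65.1 123.9] 77.3
```

>>> arm_command(
  deltas=[
    [[29, -10, 0], 0, 0],
    [[29, -10, 0], 0, 0],
    [[29, -10, 0], 0, 0],
    [[29, -10, 0], 0, 0],
    [[29, -10, 0], 0, 0],
    [[29, -10, 0], 0, 0],
    [[29, -10, 0], 0, 0],
    [[29, -10, 0], 0, 0],
    [[29, -10, 0], 0, 0],
    [[29, -10, 0], 0, 0],
    [[29, -10, 0], 0, 0],
    [[29, -10, 0], 0, 0],
  ],
)

```text
clock: 10.77
position: [0.477, 0.3308, 0.1574]
orientation: [-3.14, 0.001, 1.658]
wrist_force: [1.2, -0.4, -0.5]
finger_gap: 0.0428
finger_force: 0.0
```

>>> arm_command(
  deltas=[
    [[0, 0, 0], 7, 0],
    [[0, 0, 0], 7, 0],
    [[0, 0, 0], 7, 0],
    [[0, 0, 0], 7, 0],
    [[0, 0, 0], 7, 0],
    [[0, 0, 0], 7, 0],
    [[0, 0, 0], 7, 0],
    [[0, 0, 0], 7, 0],
    [[0, 0, 0], 7, 0],
    [[0, 0, 0], 7, 0],
    [[0, 0, 0], 0, 0],
    [[0, 0, 0], 0, 0],
  ],
)

```text
clock: 11.77
position: [0.4778, 0.3298, 0.1576]
orientation: [3.141, 0.001, 0.44]
wrist_force: [-0.2, -0.2, 0.6]
finger_gap: 0.0426
finger_force: 0.0
```

```bash
python3 - <<'E'
from h import *
p,d,c=grab('wrist','w7'); P=cloud(c,d,1); H=cv2.cvtColor(p,cv2.COLOR_RGB2HSV)
k=(P[...,2]>.007)&(P[...,2]<.035)&(P[...,0]>.38)&(P[...,0]<.60)&(P[...,1]>.26)&(P[...,1]<.42)
n,L,S,C=cv2.connectedComponentsWithStats(k.astype(np.uint8)); i=1+np.argmax(S[1:,4])
q=P[L==i]; x=q[:,:2].astype(np.float32)*1000; r=cv2.minAreaRect(x); print(S[i],np.round(C[i]),np.round(r[0],1),np.round(r[1],1),r[2])
print('z98',np.percentile(q[:,2],98))
go(r[0][0]/1000,r[0][1]/1000,-.004,25)
E
```

```text
[ 278  124   80  122 3315] [313. 170.] [468.5 333.4] [122.4  64.7] 2.026853322982788
z98 0.024932697965373656
pose [477.9 329.9 157.8] yaw 25.3 ori [3.141e+00 1.000e-03 4.410e-01] gap 42.7 shift now-frame [ -6.9  -7.2 161.8] roll 0.3 clock 11.8167
```

View pics/w7.png

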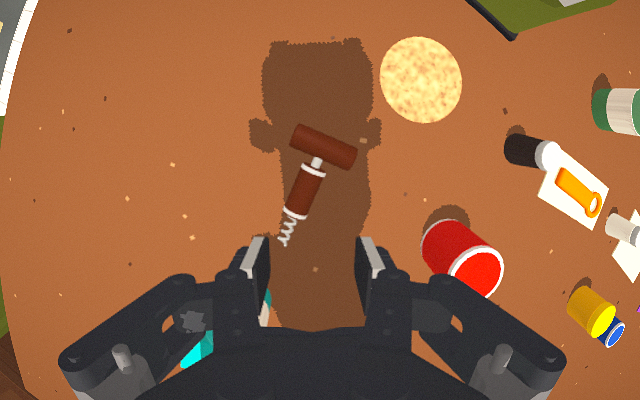

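The corkscrew's crossbar is at (323,147) and its spiral tip at (284,242), so its axis runs nearly along world x. Turquoise shows near (200,345), so I'll locate that bottle before rotating and descending.

```bash
python3 - <<'E'
from h import *
for tag in('scene0','side0'):
    p,d,c=load(tag); P=cloud(c,d); H=cv2.cvtColor(p,cv2.COLOR_RGB2HSV)
    k=(cv2.inRange(H,(80,100,40),(98,255,255))>0)
    for a,b in((.0,.008),(.02,.2)):
        q=P[k&(P[...,2]>a)&(P[...,2]<b)]*1000; print(tag,a,len(q),np.round(np.percentile(q,[3,50,97],axis=0)).tolist())
E
```

```text
scene0 0.0 1198 [[152.0, 273.0, 1.0], [187.0, 343.0, 3.0], [236.0, 394.0, 7.0]]
scene0 0.02 896 [[311.0, 328.0, 24.0], [332.0, 354.0, 114.0], [348.0, 371.0, 168.0]]
side0 0.0 360 [[163.0, 247.0, 1.0], [198.0, 289.0, 4.0], [246.0, 346.0, 7.0]]
side0 0.02 325 [[291.0, 309.0, 25.0], [311.0, 323.0, 112.0], [334.0, 343.0, 169.0]]
```

>>> arm_command(
  deltas=[
    [[0, 0, 0], 7, 0],
    [[0, 0, 0], 7, 0],
    [[0, 0, 0], 7, 0],
    [[0, 0, 0], 2, 0],
    [[-9, -4, 0], 0, 0],
    [[0, 0, 28], 0, 0],
    [[0, 0, 28], 0, 0],
    [[0, 0, 28], 0, 0],
    [[0, 0, 28], 0, 0],
    [[0, 0, 28], 0, 0],
    [[0, 0, 14], 0, 0],
    [[0, 0, 8], 0, 0],
    [[0, 0, 0], 0, 0],
    [[0, 0, 0], 0, -1],
    [[0, 0, 0], 0, -1],
    [[0, 0, 0], 0, -1],
    [[0, 0, 0], 0, -1],
    [[0, 0, 0], 0, -1],
  ],
  squeeze=30,
)

```text
clock: 13.32
position: [0.4694, 0.3341, -0.0026]
orientation: [-3.141, -0.001, 0.035]
wrist_force: [-0.3, -0.8, 5.0]
finger_gap: 0.0234
finger_force: 30.6
```

>>> arm_command(
  deltas=[
    [[0, 0, -15], 0, -1],
    [[0, 0, -30], 0, -1],
    [[0, 0, -30], 0, -1],
    [[0, 0, -30], 0, -1],
    [[0, 0, -30], 0, -1],
    [[0, 0, -25], 0, -1],
    [[0, 0, 0], -7, -1],
    [[0, 0, 0], -7, -1],
    [[0, 0, 0], -7, -1],
    [[0, 0, 0], -7, -1],
    [[0, 0, 0], -7, -1],
    [[0, 0, 0], -7, -1],
    [[0, 0, 0], -7, -1],
    [[0, 0, 0], -7, -1],
    [[0, 0, 0], -7, -1],
    [[0, 0, 0], -7, -1],
    [[0, 0, 0], -7, -1],
    [[0, 0, 0], -7, -1],
    [[0, 0, 0], 0, -1],
  ],
)

```text
clock: 14.9
position: [0.4692, 0.3333, 0.1568]
orientation: [3.141, -0.0, 1.506]
wrist_force: [0.0, 0.1, -1.3]
finger_gap: 0.0236
finger_force: 30.1
```

>>> arm_command(
  deltas=[
    [[-30, 11, 0], 0, -1],
    [[-30, 11, 0], 0, -1],
    [[-30, 11, 0], 0, -1],
    [[-30, 11, 0], 0, -1],
    [[-30, 11, 0], 0, -1],
    [[-30, 11, 0], 0, -1],
    [[-30, 11, 0], 0, -1],
    [[-30, 11, 0], 0, -1],
    [[-30, 11, 0], 0, -1],
    [[-30, 11, 0], 0, -1],
    [[-30, 11, 0], 0, -1],
    [[-30, 11, 0], 0, -1],
    [[-30, 11, 0], 0, -1],
    [[-30, 11, 0], 0, -1],
    [[-30, 11, 0], 0, -1],
    [[-30, 11, 0], 0, -1],
    [[-30, 11, 0], 0, -1],
    [[-30, 11, 0], 0, -1],
    [[-30, 9, 0], 0, -1],
    [[-15, 0, 0], 0, -1],
  ],
)

```text
clock: 16.57
position: [0.6354, -0.2692, 0.1565]
orientation: [3.14, 0.002, 1.494]
wrist_force: [-0.3, -1.1, -0.1]
finger_gap: 0.0238
finger_force: 30.2
```

```bash
python3 - <<'E'
from h import *; import m
go(.633,-.2652,-.001,85.8)
grab('side','s8');grab('scene','sc8'); m.meas('s8',0,['opener','corkscrew']);m.meas('sc8',0,['opener','mustard'])
E
```

```text
pose [ 635.4 -269.2  156.5] yaw 85.6 ori [3.140e+00 2.000e-03 1.494e+00] gap 23.8 shift now-frame [  3.8  -2.7 157.5] roll -0.2 clock 16.5667
sc8 opener 124 px (263, 276) ray xy [ 0.6334 -0.0094] depth [ 0.6381 -0.0258  0.0126] z95 0.0154 rect [626.4  -2.9] [ 35.2 114.4] 5.1
sc8 mustard 294 px (285, 206) ray xy [ 0.4977 -0.1527] depth [ 0.4974 -0.1535  0.0733] z95 0.0766 rect [ 497.3 -153.6] [66.4 53.5] 62.4
```

>>> arm_command(
  deltas=[
    [[4, -3, 0], 0, -1],
    [[0, 0, 28], 0, -1],
    [[0, 0, 28], 0, -1],
    [[0, 0, 28], 0, -1],
    [[0, 0, 28], 0, -1],
    [[0, 0, 28], 0, -1],
    [[0, 0, 12], 0, -1],
    [[0, 0, 4], 0, -1],
    [[0, 0, 0], 0, -1],
    [[0, 0, 0], 0, -1],
  ],
)

```text
clock: 17.5
position: [0.6326, -0.2586, 0.0014]
orientation: [3.141, -0.0, 1.502]
wrist_force: [-0.2, -0.6, -0.9]
finger_gap: 0.0237
finger_force: 30.9
```

>>> arm_command(
  deltas=[
    [[-6, 0, 0], 0, -1],
    [[0, 0, 1.5], 0, -1],
    [[0, 0, 0], 0, -1],
    [[0, 0, 0], 0, -0.2],
    [[0, 0, 0], 0, 0],
    [[0, 0, 0], 0, 0],
    [[0, 0, -15], 0, 0],
    [[0, 0, -30], 0, 0],
    [[0, 0, -30], 0, 1],
    [[0, 0, -30], 0, 1],
    [[0, 0, -30], 0, 1],
    [[0, 0, -30], 0, 1],
    [[0, 0, 0], 0, 1],
    [[0, 0, 0], 0, 1],
  ],
)

```text
clock: 18.67
position: [0.6327, -0.2665, 0.1672]
orientation: [3.137, 0.001, 1.501]
wrist_force: [0.8, -0.1, -0.9]
finger_gap: 0.0851
finger_force: 0.0
```

```bash
python3 - <<'E'
from h import *; import m
p,d,c=grab('wrist','w9'); P=cloud(c,d,1)
k=(P[...,2]>.009)&(P[...,2]<.04)&(np.abs(P[...,0]-.633)<.06)&(np.abs(P[...,1]+.265)<.11)
n,L,S,C=cv2.connectedComponentsWithStats(k.astype(np.uint8)); i=1+np.argmax(S[1:,4]); q=P[L==i]
r=cv2.minAreaRect(q[:,:2].astype(np.float32)*1000); print(S[i,4],np.round(r[0],1),np.round(r[1],1),r[2],np.percentile(q[:,2],98))
go(.4755,-.333,.15,90)
E
```

```text
3220 [ 632.6 -268.8] [122.8  63.2] 87.00595092773438 0.027931357966860287
pose [ 631.8 -266.1  165.4] yaw 86.0 ori [3.14  0.    1.501] gap 85.2 shift now-frame [ -77.6 -151.2   15.4] roll -4.0 clock 18.7167
```

View pics/w9.png

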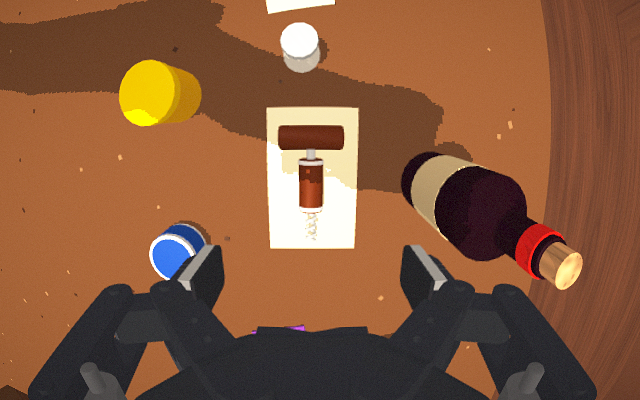

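The corkscrew lies flat in the middle of the wine mat (crossbar (311,138), spiral (312,225)). The tin is at (175,252), and salt and mustard are undisturbed. Next is the can.

>>> arm_command(
  deltas=[
    [[29.5, -13, 0], 0, 1],
    [[29.5, -13, 0], 0, 1],
    [[29.5, -13, 0], 0, 1],
    [[29.5, -13, 0], 0, 1],
    [[29.5, -13, 0], 0, 1],
    [[29.5, -13, 0], 0, 1],
    [[29.5, -13, 0], 0, 1],
    [[29.5, -13, 0], 0, 1],
    [[29.5, -13, 0], 0, 1],
    [[29.5, -13, 0], 0, 1],
    [[29.5, -13, 0], 0, 1],
    [[29.5, -13, 0], 0, 1],
    [[29.5, -13, 0], 0, 1],
    [[29.5, -13, 0], 0, 1],
    [[0, 0, 0], 0, 1],
    [[0, 0, 0], 0, 1],
  ],
)

```text
clock: 20.05
position: [0.4775, 0.1603, 0.1632]
orientation: [-3.14, 0.001, 1.505]
wrist_force: [0.2, 0.2, 0.1]
finger_gap: 0.0852
finger_force: 0.0
```

```bash
cat >> m.py <<'E'
def top(tag,z,lo,hi,near,fish=True,rad=.06):
    """centre of a coloured disc at height z, by ellipse-free rim: mean of convex hull of cast pixels"""
    p,d,c=load(tag); P=cloud(c,d,fish); H=cv2.cvtColor(p,cv2.COLOR_RGB2HSV)
    k=(cv2.inRange(H,lo,hi)>0)&(np.abs(P[...,2]-z)<.005)&(np.hypot(P[...,0]-near[0],P[...,1]-near[1])<rad)
    v,u=np.where(k); X=(plane(c,np.c_[u,v],z,fish)[:,:2]*1000).astype(np.float32)
    o,r=cv2.minEnclosingCircle(X); print(tag,len(u),'circle',np.round(o,1),round(r,1),'mean',np.round(X.mean(0),1),'z',np.round(np.median(P[k][:,2]),4))
E
python3 - <<'E'
from h import *; import m
p,d,c=grab('wrist','w10'); m.top('w10',.0835,(0,190,60),(6,255,255),(.4785,.1585)); m.top('w7',.0835,(0,190,60),(6,255,255),(.4785,.1585))
m.top('w9',.0385,(105,150,60),(125,255,255),(.4755,-.333));
P=cloud(c,d,1); H=cv2.cvtColor(p,cv2.COLOR_RGB2HSV)
for t in('w7','w10'):
    p,d,c=load(t); P=cloud(c,d,1)
    k=((P[...,2]>.0012)&(P[...,2]<.008)&(np.hypot(P[...,0]-.627,P[...,1]-.2745)<.06))
    k=cv2.morphologyEx(k.astype(np.uint8),cv2.MORPH_OPEN,np.ones((5,5)))
    v,u=np.where(k); X=(plane(c,np.c_[u,v],.003,1)[:,:2]*1000).astype(np.float32); print(t,len(u),cv2.minEnclosingCircle(X),X.mean(0))
go(.4785,.1585,.03,86)
E
```

```text
w10 3380 circle [481.5 160.4] 29.6 mean [479.4 158.8] z 0.0846
w7 1296 circle [481.2 162.4] 31.2 mean [485.1 158. ] z 0.0846
w9 941 circle [ 478.5 -331.2] 29.0 mean [ 472.4 -330.7] z 0.0396
w7 2590 ((625.2264404296875, 273.6326904296875), 45.82423400878906) [621.54834 273.37756]
w10 2322 ((625.7637329101562, 272.69189453125), 45.907073974609375) [622.75244 272.15323]
pose [478.2 158.7 163.3] yaw 86.1 ori [-3.140e+00  1.000e-03  1.503e+00] gap 85.5 shift now-frame [ -0.2   0.4 133.3] roll 0.1 clock 20.1
```

>>> arm_command(
  deltas=[
    [[0, 1, 25], 0, 1],
    [[0, 0, 25], 0, 1],
    [[0, 0, 25], 0, 1],
    [[0, 0, 25], 0, 1],
    [[0, 0, 20], 0, 1],
    [[0, 0, 13], 0, 1],
    [[0, 0, 0], 0, 1],
    [[0, 0, 0], 0, -1],
    [[0, 0, 0], 0, -1],
    [[0, 0, 0], 0, -1],
    [[0, 0, 0], 0, -1],
    [[0, 0, 0], 0, -1],
  ],
  squeeze=40,
)

```text
clock: 21.1
position: [0.4803, 0.1584, 0.0317]
orientation: [3.14, -0.0, 1.501]
wrist_force: [0.1, -0.6, 0.9]
finger_gap: 0.0615
finger_force: 44.1
```

>>> arm_command(
  deltas=[
    [[0, 0, -20], 0, -1],
    [[0, 0, -30], 0, -1],
    [[0, 0, -30], 0, -1],
    [[25, 27, 0], 0, -1],
    [[25, 27, 0], 0, -1],
    [[25, 27, 0], 0, -1],
    [[25, 27, 0], 0, -1],
    [[25, 27, 0], 0, -1],
    [[0, 2, 0], 0, -1],
    [[0, 0, 0], 0, -1],
    [[0, 0, 25], 0, -1],
    [[0, 0, 25], 0, -1],
    [[0, 0, 15], 0, -1],
    [[0, 0, 8], 0, -1],
    [[0, 0, 2], 0, -1],
    [[0, 0, 0], 0, -1],
  ],
)

```text
clock: 22.43
position: [0.6249, 0.273, 0.0361]
orientation: [-3.141, 0.001, 1.501]
wrist_force: [0.5, -0.0, -3.0]
finger_gap: 0.0611
finger_force: 45.8
```

>>> arm_command(
  deltas=[
    [[0, 0, 1], 0, -1],
    [[0, 0, 0.5], 0, -1],
    [[0, 0, 0], 0, -1],
  ],
)

```text
clock: 22.68
position: [0.6257, 0.2737, 0.0353]
orientation: [3.141, -0.001, 1.501]
wrist_force: [-0.4, 0.0, -3.4]
finger_gap: 0.0612
finger_force: 45.8
```

>>> arm_command(
  deltas=[
    [[0, 0, 1], 0, -1],
    [[0, 0, 1], 0, -1],
    [[0, 0, 0], 0, -1],
  ],
)

```text
clock: 22.93
position: [0.6258, 0.2739, 0.0347]
orientation: [3.14, -0.001, 1.501]
wrist_force: [-5.4, -2.0, 13.5]
finger_gap: 0.0609
finger_force: 47.6
```

>>> arm_command(
  deltas=[
    [[0, 0, -1], 0, -1],
    [[0, 0, 0], 0, 0.7],
    [[0, 0, 0], 0, 1],
    [[0, 0, 0], 0, 1],
    [[0, 0, -15], 0, 1],
    [[0, 0, -30], 0, 1],
    [[0, 0, -30], 0, 1],
    [[0, 0, -30], 0, 1],
    [[0, 0, -30], 0, 1],
    [[0, 0, 0], 0, 1],
    [[0, 0, 0], 0, 1],
  ],
)

```text
clock: 23.85
position: [0.6264, 0.2741, 0.1706]
orientation: [3.138, -0.002, 1.501]
wrist_force: [0.4, 0.6, -1.3]
finger_gap: 0.0854
finger_force: 0.0
```

```bash
python3 - <<'E'
from h import *; import m
for n in('wrist','scene','side'):
    grab(n,n+'11'); m.top(n+'11',.0865,(0,150,50),(8,255,255),(.6256,.2735),n=='wrist')
go(.4775,-.3315,.1,86)
E
```

```text
wrist11 3363 circle [625.2 277.4] 29.8 mean [625.5 275. ] z 0.0877
scene11 462 circle [626.1 280.1] 31.1 mean [624.7 275.7] z 0.0883
side11 78 circle [621. 271.] 32.9 mean [625.  277.1] z 0.0884
pose [624.7 273.3 167.3] yaw 86.0 ori [-3.140e+00  1.000e-03  1.501e+00] gap 85.1 shift now-frame [-613.6 -104.6   67.3] roll 0.0 clock 24.0
```

>>> arm_command(
  deltas=[
    [[-30, -5, 0], 0, 1],
    [[-30, -5, 0], 0, 1],
    [[-30, -5, 0], 0, 1],
    [[-30, -5, 0], 0, 1],
    [[-30, -5, 0], 0, 1],
    [[-30, -5, 0], 0, 1],
    [[-30, -5, 0], 0, 1],
    [[-30, -5, 0], 0, 1],
    [[-30, -5, 0], 0, 1],
    [[-30, -5, 0], 0, 1],
    [[-30, -5, 0], 0, 1],
    [[-30, -5, 0], 0, 1],
    [[-30, -5, 0], 0, 1],
    [[-30, -5, 0], 0, 1],
    [[-30, -5, 0], 0, 1],
    [[-30, -5, 0], 0, 1],
    [[-30, -5, 0], 0, 1],
    [[-30, -5, 0], 0, 1],
    [[-30, -5, 0], 0, 1],
    [[-30, -5, 0], 0, 1],
  ],
)

```text
clock: 25.67
position: [0.4826, -0.319, 0.1671]
orientation: [-3.14, -0.001, 1.501]
wrist_force: [1.5, -0.4, -0.3]
finger_gap: 0.0855
finger_force: 0.0
```

>>> arm_command(
  deltas=[
    [[-13, -7, 0], 0, 1],
    [[0, 0, 0], 0, 1],
    [[0, 0, 0], 0, 1],
  ],
)

```text
clock: 25.92
position: [0.4748, -0.3308, 0.1672]
orientation: [-3.14, -0.001, 1.499]
wrist_force: [-0.4, 0.4, 0.6]
finger_gap: 0.0856
finger_force: 0.0
```

```bash
python3 - <<'E'
from h import *; import m
grab('wrist','w12'); m.top('w12',.0385,(105,150,40),(125,255,255),(.4755,-.333)); m.top('side11',.0385,(105,150,40),(125,255,255),(.4755,-.333),False); m.top('scene11',.0385,(105,150,40),(125,255,255),(.4755,-.333),False)
go(.4775,-.3315,.0,86)
E
```

```text
w12 2013 circle [ 475. -331.] 27.3 mean [ 475.2 -333.8] z 0.0396
side11 136 circle [ 469.4 -336.8] 29.8 mean [ 475.6 -331.7] z 0.0411
scene11 94 circle [ 480.4 -327.7] 30.6 mean [ 474.8 -335.2] z 0.0398
pose [ 475.5 -329.7  167.5] yaw 86.0 ori [-3.140e+00 -1.000e-03  1.501e+00] gap 85.4 shift now-frame [ -1.6   2.1 167.5] roll -0.0 clock 25.9667
```

>>> arm_command(
  deltas=[
    [[-3, 0, 28], 0, 1],
    [[0, 0, 28], 0, 1],
    [[0, 0, 28], 0, 1],
    [[0, 0, 28], 0, 1],
    [[0, 0, 28], 0, 1],
    [[0, 0, 22], 0, 1],
    [[0, 0, 9], 0, 1],
    [[0, 0, 0], 0, 1],
    [[0, 0, 0], 0, -1],
    [[0, 0, 0], 0, -1],
    [[0, 0, 0], 0, -1],
    [[0, 0, 0], 0, -1],
    [[0, 0, 0], 0, -1],
  ],
  squeeze=35,
)

```text
clock: 27.05
position: [0.4765, -0.3336, -0.0009]
orientation: [3.139, 0.001, 1.501]
wrist_force: [-0.7, 2.3, 6.8]
finger_gap: 0.0574
finger_force: 38.1
```

>>> arm_command(
  deltas=[
    [[0, 0, -20], 0, -1],
    [[0, 0, -30], 0, -1],
    [[0, 0, -30], 0, -1],
    [[0, 0, -30], 0, -1],
    [[0, 0, -30], 0, -1],
    [[0, 0, -30], 0, -1],
    [[0, 0, 0], 0, -1],
    [[0, 0, 0], 0, -1],
  ],
)

```text
clock: 27.72
position: [0.4763, -0.3341, 0.1698]
orientation: [3.137, 0.002, 1.501]
wrist_force: [0.3, -0.3, -2.2]
finger_gap: 0.057
finger_force: 38.6
```

>>> arm_command(
  deltas=[
    [[30, 5, 0], 0, -1],
    [[30, 5, 0], 0, -1],
    [[30, 5, 0], 0, -1],
    [[30, 5, 0], 0, -1],
    [[30, 5, 0], 0, -1],
    [[30, 5, 0], 0, -1],
    [[30, 5, 0], 0, -1],
    [[30, 5, 0], 0, -1],
    [[30, 5, 0], 0, -1],
    [[30, 5, 0], 0, -1],
    [[30, 5, 0], 0, -1],
    [[30, 5, 0], 0, -1],
    [[30, 5, 0], 0, -1],
    [[30, 5, 0], 0, -1],
    [[30, 5, 0], 0, -1],
    [[30, 5, 0], 0, -1],
    [[30, 5, 0], 0, -1],
    [[30, 5, 0], 0, -1],
    [[30, 5, 0], 0, -1],
    [[30, 5, 0], 0, -1],
  ],
)

```text
clock: 29.38
position: [0.6165, 0.2592, 0.1658]
orientation: [-3.139, 0.001, 1.501]
wrist_force: [-0.5, -0.2, -1.3]
finger_gap: 0.0569
finger_force: 38.6
```

>>> arm_command(
  deltas=[
    [[17, 6, 0], 0, -1],
    [[0, 0, 0], 0, -1],
    [[0, 0, 0], 0, -1],
  ],
)

```text
clock: 29.63
position: [0.6234, 0.2755, 0.1655]
orientation: [-3.139, 0.001, 1.503]
wrist_force: [0.1, -0.2, -2.2]
finger_gap: 0.057
finger_force: 38.6
```

```bash
python3 - <<'E'
from h import *; import m
go(.6253,.275,.085,86)
grab('scene','sc13'); m.top('sc13',.208,(105,150,40),(125,255,255),(.6256,.2735),False)
p,d,c=load('sc13'); P=cloud(c,d); H=cv2.cvtColor(p,cv2.COLOR_RGB2HSV)
k=(cv2.inRange(H,(105,150,30),(125,255,255))>0)&(P[...,2]>.1); print(k.sum(),np.round(np.percentile(P[k]*1000,[2,50,98],axis=0)))
E
```

```text
pose [623.4 275.5 165.5] yaw 86.1 ori [-3.139e+00  1.000e-03  1.503e+00] gap 57.0 shift now-frame [-0.3  1.9 80.5] roll 0.1 clock 29.6333
sc13 344 circle [623.6 277.3] 22.9 mean [622.4 279.2] z 0.2069
539 [[603. 260. 178.]
 [626. 287. 206.]
 [650. 306. 209.]]
```

>>> arm_command(
  deltas=[
    [[0, 2, 25], 0, -1],
    [[0, 0, 25], 0, -1],
    [[0, 0, 18], 0, -1],
    [[0, 0, 8], 0, -1],
    [[0, 0, 2], 0, -1],
    [[0, 0, 0], 0, -1],
    [[0, 0, 0], 0, -1],
  ],
)

```text
clock: 30.27
position: [0.627, 0.2742, 0.0904]
orientation: [3.141, -0.0, 1.5]
wrist_force: [-0.1, 0.6, -2.0]
finger_gap: 0.0568
finger_force: 38.5
```

>>> arm_command(
  deltas=[
    [[0, 0, 1], 0, -1],
    [[0, 0, 0], 0, -1],
    [[0, 0, 0], 0, -1],
  ],
)

```text
clock: 30.52
position: [0.6267, 0.2747, 0.0893]
orientation: [3.141, -0.001, 1.501]
wrist_force: [0.5, -0.3, -2.1]
finger_gap: 0.0569
finger_force: 38.4
```

>>> arm_command(
  deltas=[
    [[0, 0, 1], 0, -1],
    [[0, 0, 1], 0, -1],
    [[0, 0, 0], 0, -1],
  ],
)

```text
clock: 30.77
position: [0.6266, 0.2747, 0.0872]
orientation: [3.141, -0.0, 1.501]
wrist_force: [-0.6, -0.8, 4.4]
finger_gap: 0.0568
finger_force: 39.0
```

Contact. Release, rise, and look.

>>> arm_command(
  deltas=[
    [[0, 0, 0], 0, 0.6],
    [[0, 0, 0], 0, 1],
    [[0, 0, 0], 0, 1],
    [[0, 0, 0], 0, 1],
    [[0, 0, -10], 0, 1],
    [[0, 0, -25], 0, 1],
    [[0, 0, -30], 0, 1],
    [[0, 0, -30], 0, 1],
    [[0, 0, -15], 0, 1],
    [[0, -30, 0], 0, 1],
    [[0, -30, 0], 0, 1],
    [[0, -30, 0], 0, 1],
    [[0, 0, 0], 0, 1],
    [[0, 0, 0], 0, 1],
  ],
)

```text
clock: 31.93
position: [0.5354, 0.2814, 0.1976]
orientation: [3.141, -0.001, 1.503]
wrist_force: [0.7, 0.1, 0.2]
finger_gap: 0.0853
finger_force: 0.0
```

```bash
python3 - <<'E'
from h import *; import m
a,_,_=grab('scene','sc14'); b,_,_=grab('side','s14'); grab('wrist','w14')
for t,f in(('sc14',0),('s14',0),('w14',1)):
    m.top(t,.1265,(105,150,30),(125,255,255),(.6256,.2735),f)
m.meas('sc14',0,['opener','mustard']); m.meas('s14',0,['opener','mustard'])
for tag,x,y in(('sc14',.633,-.265),('s14',.633,-.265),('s14',.6287,-.0065),('sc14',.6287,-.0065)):
    p,d,c=load(tag); P=cloud(c,d); k=(P[...,2]>.010)&(P[...,2]<.04)&(np.abs(P[...,0]-x)<.055)&(np.abs(P[...,1]-y)<.085)
    n,L,S,C=cv2.connectedComponentsWithStats(k.astype(np.uint8)); i=1+np.argmax(S[1:,4]); q=P[L==i]
    r=cv2.minAreaRect(q[:,:2].astype(np.float32)*1000); print(tag,S[i,4],np.round(r[0],1),np.round(r[1],1),round(r[2],1))
cv2.imwrite('pics/c14.png',cv2.resize(np.hstack([a[150:400,150:440],b[70:320,240:530]]),(800,345))[:,:,::-1])
print(state()['position'],state()['clock'])
E
```

```text
sc14 359 circle [625.3 274.4] 22.8 mean [625.5 274.6] z 0.1284
s14 62 circle [621.7 269.8] 31.9 mean [626.7 278.2] z 0.1285
w14 2609 circle [623.9 276.1] 28.0 mean [626.1 274.3] z 0.1276
sc14 opener 127 px (264, 276) ray xy [ 0.6331 -0.0093] depth [ 0.638  -0.0234  0.0127] z95 0.0165 rect [626.5  -4.5] [ 35.2 117.7] 5.1
sc14 mustard 303 px (286, 206) ray xy [ 0.497 -0.153] depth [ 0.4971 -0.1535  0.0735] z95 0.0762 rect [ 496.4 -153.1] [65.7 56.6] 60.6
sc14 372 [ 629.6 -263.4] [125.6  63.8] 83.7
s14 308 [ 619.9 -264.4] [120.3  65.5] 72.1
s14 187 [625.2  -9. ] [ 38.6 120. ] 5.8
sc14 381 [631.   -3.3] [118.4  37.7] 87.4
[0.5377476  0.28073345 0.19692892] 32.0833
```

View pics/c14.png

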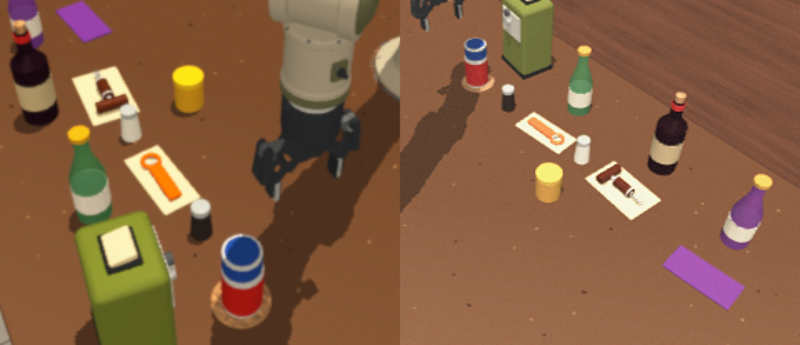

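Both views show the tin squarely on the can on the cork mat (left panel (242,255)), the opener and corkscrew centred on their mats, and the bystanders where they stood. The tin's top sits at z ≈ 0.128, as expected. Handing in.

```bash
python3 -c "
from cell import job_done; print(job_done())"
```

```text
the job is handed in; nothing more can be done
None
```

The job is handed in at about 32 s of the 120 s: the tin is stacked on the can on the cork mat, and the bottle opener and corkscrew lie centred on the soda and wine mats. My last camera measurements put all four within tolerance, everything is released, and the salt, pepper and mustard look untouched; `job_done()` gave no verdict.

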